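# Seat a frame rail and set the two-stage clamp lever

### The arm

A 6-joint arm with a two-finger parallel gripper is mounted at the origin on the work surface. World frame = base frame: x ahead of the robot, y to its left, z up, the work surface at z = 0. Lengths are in m, angles in rad, forces in N, time in s.
With the tool pointing down it reaches from about 0.35 to 0.85 m from the base axis. Payload 8.1 kg.
Tool frame: the origin (TCP) lies on the mounting face of the last link; the fingertips stand 186 mm ahead of it and the grasp point (between the pads) lies 167 mm ahead of it; z points along the fingers, y is the direction in which the jaws open and shut (so a half turn about z gives the same grasp; the last joint's range is limited). The gripper opens to 93 mm and grips with 3 to 60 N. Pads are 15 mm wide; open, the fingers measure 128 mm over their backs; the gripper's body (75 mm by 188 mm) begins 65 mm behind the grasp point.
Start: joints at [-1.425, 0.13, 1.488, -0, 1.523, -0.085], TCP at [0.137, -0.584, 0.405] pointing down, gripper open.
Joint ranges: [-2.96, 2.96], [-0.89, 2.26], [0.02, 2.5], [-1.34, 4.48], [0, 2.73], [-2.66, 2.66]. Speed limits (rad/s): [2.39, 2.39, 2.79, 3.14, 3.14, 3.14].

### API

Orientations are given as a rotation vector (axis times angle).
In Python, from plant import robot, read_camera, spotter gives the robot as it stands.
- The arm moves only by the tool arm_command, never from a script. Its arguments are lists of equal length, an entry for each row: "xyz": the shift along the world's x, y, z in cm, a list of three; "turn": the turn, a rotation vector about the world's x, y, z in rad, a list of three. A call has 1 to 12 rows; each row shifts and turns the commanded pose from where the row before left it; what a row does not reach is not made up. A row lasts 1/8 s, in which the tool goes at most 62.5 mm and 10.7 degrees, less where a joint would pass 70% of its speed; a pose out of reach is approached as far as the arm can. A call is refused whole if a number of a shift passes 6.25 or a number of a turn 0.188, either way. A call with a gripper value outside its range is refused whole. "gripper" is the finger opening in cm, from 0 to 9.3, set as the call begins (left out, the last holds). The fingers move at their own pace and stop on an object; "force" is the grip in N (left out, the last holds). Time passes only in rows, so rows that do not move let the fingers close. It gives the time, the measured TCP pose, the force and the opening at its end, in the units of the state.
- robot.read_state(): the state, without advancing time (a new reading comes with each control period).
- read_camera(name): name is "side" or "top"; returns a dict with "frame" (420x560x3 uint8, red, green, blue), "z_map" (420x560 float32, m along the optical axis (not along the pixel's ray), 0 where there is no reading), "fx", "fy", "cx", "cy" (pixels), "distortion" ([k1, k2, p1, p2, k3] as OpenCV has them; the pictures are not rectified), "eye" and "orientation" of the camera in the world. Camera axes: x right, y down, z forward; pixel columns grow to the right and rows downward; lengths in m; the calibration is good to about 2 mm. A picture is of the moment at which its call begins.
- robot.close_job(): hands the job in, once; it reports no verdict.
Trained networks look in a picture, given as the dict that the camera call returned (one of the last four; its "shot" number tells which), for a name from the list of things; names that differ only in an ending like _2 or _b are one class to them, and where a whole thing is asked for, a point or a joint stands for the part that bears it (a point fixed in the world has none). Each returns a list of dicts, best first, with "confidence" (0 to 1); they miss things now and then, are a little off and sometimes report something else, mostly with a low value. They report only what shows in the picture. A call takes as long as a camera call. They do not tell look-alikes from the thing itself.
- spotter.masks_of(picture, query): "pixels" (420x560 bool, what is visible of it) and "centre" ([row, column] in pixels, amid what is visible of it).
The state is a dict: "t": time; "q": joint angles; "dq": joint speeds; "joint_torque": joint torques, N m; "tool_pos": TCP position; "orientation": TCP orientation; "force": force on the tool from outside, world axes, zero at the start; "wrist_torque": the same for the moment, N m; "opening": finger opening in m.
Only numpy, scipy, OpenCV 4.12 (cv2) and the standard library are available. Lean on these libraries where they do the work, as an engineer would, in place of code of your own. Each camera call takes 0.05 s, during which the arm holds its last target. There are 200 camera calls.

### The job

Push the pale wooden frame rail along its guides until its end is home against the blue stop, without lifting it. Then push the blue clamp lever, without gripping it, past its first click at the yellow marks and on to the second stop at the red marks, and leave it there. Leave everything else where it is, and leave the lever alone until the rail is home.

Things in the scene. Friction and masses are not known exactly. Their poses are not given: they have to be found in the camera images.
- jig: fixed steel joining jig, bed 130 mm (x) by 340 mm (y, -160 to +180), 20 mm thick; origin on the table under the guide channel's middle. Two dark guide strips 43 mm apart, 8 mm high, run along y either side of x = 0; the rail slides between them towards +y. At the +y end a post (y +163 mm, 170 mm high) carries an arm 30 mm wide back to y +82 mm
- stop_face (a point): middle of the blue end stop's face that the rail must meet, 34 mm above the table; axes as the jig's: the rail comes from -y and moves to +y
- head_pad (a point): middle of the underside of the yellow-padded press head, 28 mm square, that hangs from the jig's arm (arm at 150 to 174 mm height) over the stop end of the rail, 79 mm above the table; its rod stands up to 207 mm. It comes down by itself to just above the rail as the clamp lever is moved, and moving it moves the lever: keep clear
- leg_push (a point): centre of the free end face of the loose pale frame rail, the face to push, 10 mm above the rail's underside (30 mm above the table); y along the rail towards the stop, z up. The rail is 160 mm long (y), 40 mm wide (x), 20 mm high, with a 14 mm wide ridge on its +x edge rising to 28 mm; 0.13 to 0.27 kg; it starts 30 to 70 mm short of the stop
- leg_front (a point): centre of the lower part of the rail's other end face, the one that meets the stop, 160 mm from leg_push, 10 mm above the rail's underside; axes of the rail
- valve: fixed grey clamp valve 180 mm (x) by 66 mm (y), top at 35 mm with a 190 mm steel strip along it; origin on the table under its centre; brass ports on its -y side. The lever slides along its +x. Marks beside the slot: green at x -30 mm (released), yellow at x 0 (first click), red at x +28 mm (second stop)
- lever (a joint): travel of the clamp lever along the valve's +x in m: 0 released (start, within 4 mm), 0.030 first click, 0.058 second stop, the end. A sprung detent resists it around 0.015 and again around 0.045; once past either ridge it snaps forward by itself to about 0.030 or to the end; pushing it over takes up to about 12 N
- lever_push (a point): centre of the lever paddle's face to be pushed (it faces the valve's -x), 71 mm above the table; axes as the valve's. The blue paddle is upright, 40 mm wide (y), 12 mm thick (x), from 50 to 92 mm above the table, with a cap 16 by 46 mm on top up to 98 mm
- corner: bystander, leave alone: glued L-shaped frame sample of darker wood, arms 120 and 105 mm long, 30 mm wide, 20 mm high; origin under the middle of the longer arm
- offcut: bystander, leave alone: wooden offcut 28 x 45 x 22 mm high lying on the jig's bed, on the +x side of the guides; origin at the centre of its underside
- glue: bystander, leave alone: white glue bottle with blue cap, 48 mm diameter, 150 mm high; origin at the centre of its underside
- jar: bystander, leave alone: open glass jar, 68 mm wide at the rim, 70 mm high; origin at the centre of its underside
- driver: bystander, leave alone: screwdriver lying flat; origin under its middle
- knob: bystander, leave alone: loose black clamp knob, 38 mm diameter, 28 mm high; origin at the centre of its underside
- tape: bystander, leave alone: roll of yellow tape lying flat, 90 mm diameter, 24 mm high; origin at the centre of its underside
- leg: the whole rail; origin at the centre of its underside; axes as leg_push
Mind the look-alikes: they are no part of the job. Leave any pink look-alike of the valve alone.

How it is judged:
By the outcome, as a careful person would: the job done as asked, in the order asked, and still so for the second after the job is handed in, with the robot touching nothing.
It also fails if it takes over 48 s, if anything falls off the work surface, if the arm or the gripper's body presses on something with over 40 N, if the wrist force passes 120 N, or if a joint passes its speed limit or range.

## Working session

There is one attempt and no reset: what is moved stays moved. The work goes in short steps, Python scripts to look and compute and a tool call to move; the robot and the scene stay as the last step left them, time stands still between calls to the robot, and variables do not carry over. Pictures are saved under pics/ and viewed, about 8 in all and at most 12, crops included, and the job is handed in when it is done.

Besides the shell and the picture viewer there is one more tool, called after "Request:" by a JSON object that holds its "op" and its "data". arm_command: Moves the arm, as the interface text tells. Its arguments: {"type":"object","properties":{"xyz":{"type":"array","items":{"type":"array","items":{"type":"number"}}},"turn":{"type":"array","items":{"type":"array","items":{"type":"number"}}},"gripper":{"type":"number"},"force":{"type":"number"}},"required":["xyz","turn"]}

```bash
mkdir -p pics
cat > h.py <<'E'
import numpy as np, cv2
from scipy.spatial.transform import Rotation as R
from plant import robot, read_camera, spotter
def rot(o):
    o=np.array(o,float)
    return o if o.shape==(3,3) else (R.from_rotvec(o).as_matrix() if o.size==3 else R.from_quat(o).as_matrix())
def cloud(p):
    h,w=p["z_map"].shape
    K=np.array([[p["fx"],0,p["cx"]],[0,p["fy"],p["cy"]],[0,0,1.]])
    v,u=np.mgrid[:h,:w]
    n=cv2.undistortPoints(np.stack([u,v],-1).reshape(-1,1,2).astype(float),K,np.array(p["distortion"],float)).reshape(h,w,2)
    z=p["z_map"].astype(float)
    c=np.dstack([n[...,0]*z,n[...,1]*z,z])@rot(p["orientation"]).T+np.array(p["eye"])
    c[z==0]=np.nan
    return c
def save(p,name,box=None,s=1):
    f=p["frame"][...,::-1]
    if box: f=f[box[0]:box[1],box[2]:box[3]]
    cv2.imwrite("pics/"+name,cv2.resize(f,None,fx=s,fy=s,interpolation=cv2.INTER_CUBIC))
E
python3 - <<'E'
from h import *
s=robot.read_state(); print(s)
ims=[]
for n in("top","side"):
    p=read_camera(n); c=cloud(p); save(p,n+".png"); np.savez(n+".npz",c=c,f=p["frame"])
    print(n,p["orientation"],p["eye"],p["fx"],p["distortion"])
    ims.append(p["frame"])
    for q in("jig","leg","valve","lever","offcut","corner","glue","jar","tape","knob","driver"):
        for d in spotter.masks_of(p,q):
            m=d["pixels"]; pts=c[m]; 
            print(q,round(d["confidence"],2),np.round(d["centre"]),m.sum(),np.round(np.nanmedian(pts,0),3),np.round(np.nanpercentile(pts[:,2],98),3))
E
```

```text
{'t': 0.0, 'q': array([-1.42537043e+00,  1.31135275e-01,  1.48928709e+00,  3.09263342e-05,
        1.52296857e+00, -8.53824015e-02]), 'dq': array([ 0.00097532, -0.00040891,  0.00169134, -0.00126938,  0.00162334,
       -0.00017651]), 'joint_torque': array([ 2.81510846e-03, -5.59850657e+01, -4.91747081e+01,  7.70469429e-02,
        3.55371006e-02, -1.29328332e-04]), 'tool_pos': array([ 0.13726335, -0.58385394,  0.40369831]), 'orientation': array([-3.11890965e+00, -3.61539185e-01,  3.62704744e-05]), 'force': array([ 0.37201922, -0.28905865,  0.19583184]), 'wrist_torque': array([-0.00940998,  0.01329368,  0.02884416]), 'opening': 0.09343287406670275}
top [-2.21162096  1.97894853 -0.22284344] [ 0.36413996 -0.07895398  1.00382503] 456.27560867313724 [-0.13306698  0.          0.          0.          0.        ]
jig 0.85 [218. 194.] 7480 [0.567 0.156 0.022] 0.185
leg 0.62 [205. 201.] 1604 [0.576 0.142 0.041] 0.051
leg 0.48 [277. 235.] 564 [0.438 0.044 0.023] 0.028
valve 0.93 [310. 454.] 3174 [ 0.419 -0.422  0.035] 0.099
valve 0.62 [210. 461.] 235 [ 0.633 -0.44   0.028] 0.031
lever 0.75 [251
[... 1337 characters left out ...]
7 [154. 329.] 140 [ 0.513 -0.22   0.097] 0.101
offcut 0.89 [252. 227.] 364 [0.621 0.074 0.041] 0.045
offcut 0.44 [171. 316.] 2162 [ 0.533 -0.217  0.034] 0.098
corner 0.7 [382. 304.] 2569 [0.392 0.247 0.019] 0.023
corner 0.16 [171. 319.] 2235 [ 0.532 -0.217  0.034] 0.098
glue 0.97 [211. 151.] 1122 [0.787 0.074 0.081] 0.151
jar 0.73 [141. 236.] 823 [ 0.762 -0.231  0.047] 0.072
jar 0.55 [287. 228.] 1739 [0.575 0.146 0.041] 0.05
tape 0.98 [193. 211.] 765 [ 0.757 -0.084  0.019] 0.027
tape 0.69 [114. 310.] 160 [ 0.635 -0.435  0.026] 0.031
knob 0.66 [116. 310.] 151 [ 0.635 -0.435  0.027] 0.031
driver 0.7 [250. 226.] 359 [0.622 0.074 0.041] 0.045
driver 0.62 [277. 314.] 786 [0.437 0.048 0.021] 0.027
```

View pics/top.png

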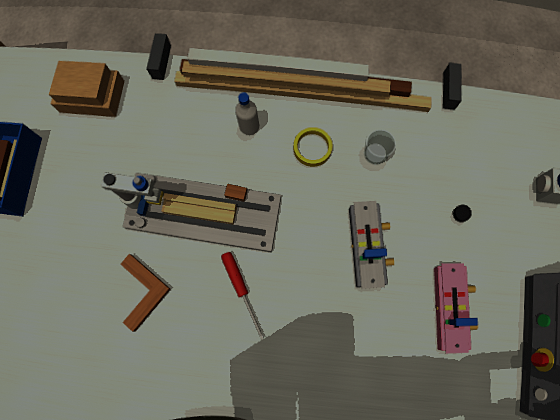

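View pics/side.png

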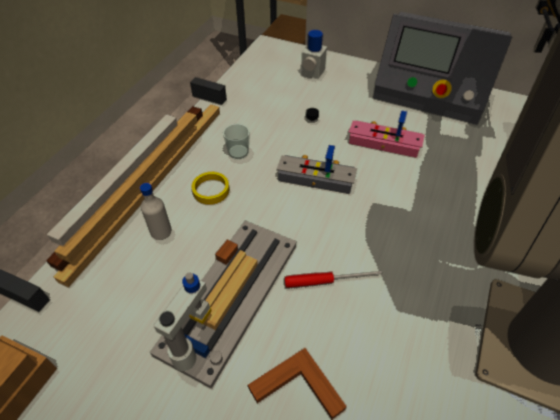

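The top view shows the grey valve with its lever at (251,374). The pink look-alike is at (310,454), so grey is the one meant. The rail is at (205,201), with the offcut beside its free end at (193,236). Next I measure the exact poses and check with a crop.

Run:
```python
from h import *
P={}
for n in("top","side"):
    d=np.load(n+".npz"); P[n]=(d["c"],d["f"])
def rect(x):
    r=cv2.minAreaRect((x[:,:2]*1000).astype(np.float32)); return np.round(r[0],1),np.round(r[1],1),round(r[2],2),np.round(cv2.boxPoints(r)).tolist()
for n in P:
    c,f=P[n]; X,Y,Z=c[...,0],c[...,1],c[...,2]
    hsv=cv2.cvtColor(f,cv2.COLOR_RGB2HSV); H,S,V=[hsv[...,i].astype(int) for i in range(3)]
    # rail: yellowish wood in box, z 36..52
    m=(X>.52)&(X<.65)&(Y>.0)&(Y<.26)&(Z>.034)&(Z<.055)&(S>70)&(H>15)&(H<30)
    m=cv2.morphologyEx(m.astype(np.uint8),cv2.MORPH_OPEN,np.ones((3,3)))>0
    print(n,"rail",m.sum(),rect(c[m]))
    bed=(X>.45)&(X<.70)&(Y>-.05)&(Y<.36)&(Z>.014)&(Z<.027)
    b=cv2.morphologyEx(bed.astype(np.uint8),cv2.MORPH_OPEN,np.ones((3,3)))>0
    print("bed",b.sum(),rect(c[b]))
    st=(X>.5)&(X<.66)&(Y>.1)&(Y<.3)&(Z>.024)&(Z<.08)&(H>95)&(H<125)&(S>120)
    print("stop",st.sum(),rect(c[st]) if st.sum()>5 else"")
    off=(X>.58)&(X<.66)&(Y>.03)&(Y<.11)&(Z>.036)&(Z<.048)&(H<15)
    print("offcut",off.sum(),rect(c[off]))
    va=(X>.4)&(X<.68)&(Y>-.33)&(Y<-.14)&(Z>.029)&(Z<.042); print("valve",va.sum(),rect(c[va]))
    le=(X>.4)&(X<.68)&(Y>-.33)&(Y<-.14)&(Z>.088)&(Z<.106); print("lever cap",le.sum(),rect(c[le]),np.nanmax(Z[le]))
    for nm,lo,hi in(("green",45,80),("yellow",22,34),("red",0,5)):
        k=(X>.4)&(X<.68)&(Y>-.28)&(Y<-.18)&(Z>.025)&(Z<.045)&(H>=lo)&(H<=hi)&(S>130)
        print(nm,k.sum(),np.round(np.nanmean(c[k],0),4) if k.any() else"")
f1=P["top"][1][165:260,110:290]; f2=P["top"][1][190:300,335:400]
a=cv2.resize(f1,None,fx=3.2,fy=3.2,interpolation=3); b=cv2.resize(f2,(int(65*a.shape[0]/110),a.shape[0]),interpolation=3)
cv2.imwrite("pics/crop.png",np.hstack([a,b])[...,::-1])
```

```text
top rail 1361 (array([576.1, 144.6]), array([161.3,  41.2]), 87.33, [[552.0, 65.0], [593.0, 63.0], [600.0, 224.0], [559.0, 226.0]])
bed 4781 (array([543.2, 143.5]), array([340.4, 197.9]), 87.48, [[437.0, -22.0], [635.0, -31.0], [650.0, 309.0], [452.0, 318.0]])
stop 143 (array([588.5, 246.9]), array([37.1, 93.7]), 40.61, [[544.0, 270.0], [605.0, 199.0], [633.0, 223.0], [572.0, 295.0]])
offcut 267 (array([606.4,  71.5]), array([46.2, 62.6]), 78.55, [[571.0, 55.0], [633.0, 43.0], [642.0, 88.0], [580.0, 100.0]])
valve 2282 (array([ 540.2, -232. ]), array([189.2,  66.6]), 9.7, [[441.0, -215.0], [453.0, -281.0], [639.0, -249.0], [628.0, -183.0]])
lever cap 176 (array([ 511.6, -237.7]), array([16.1, 44.6]), 9.65, [[500.0, -217.0], [507.0, -261.0], [523.0, -258.0], [516.0, -214.0]]) 0.10197256131108878
green 13 [ 0.5073 -0.22    0.0357]
yellow 73 [ 0.5406 -0.2335  0.0357]
red 68 [ 0.567  -0.2276  0.0361]
side rail 1534 (array([579.2, 143.7]), array([160.7,  42. ]), 87.08, [[554.0, 65.0], [596.0, 62.0], [604.0, 223.0], [562.0, 225.0]])
bed 5317 (array([543.4, 143.9]), array([341.7, 200.3]), 87.33, [[435.0, -22.0], [636.0, -31.0], [651.0, 310.0], [451.0, 319.0]])
stop 190 (array([574.4, 270.7]), array([14.4, 48.5]), 85.68, [[550.0, 265.0], [598.0, 262.0], [599.0, 276.0], [551.0, 280.0]])
offcut 261 (array([624.5,  69.4]), array([46.2, 28.8]), 83.34, [[608.0, 48.0], [636.0, 45.0], [642.0, 91.0], [613.0, 94.0]])
valve 1465 (array([ 542.9, -231.2]), array([190.4,  69. ]), 10.09, [[443.0, -214.0], [455.0, -282.0], [643.0, -248.0], [631.0, -181.0]])
lever cap 108 (array([ 515.2, -237.3]), array([16. , 49.6]), 9.41, [[503.0, -214.0], [511.0, -263.0], [527.0, -260.0], [519.0, -212.0]]) 0.1011712702461145
green 16 [ 0.5106 -0.228   0.0364]
yellow 57 [ 0.5423 -0.232   0.0362]
red 51 [ 0.5697 -0.2271  0.0362]
```

View pics/crop.png

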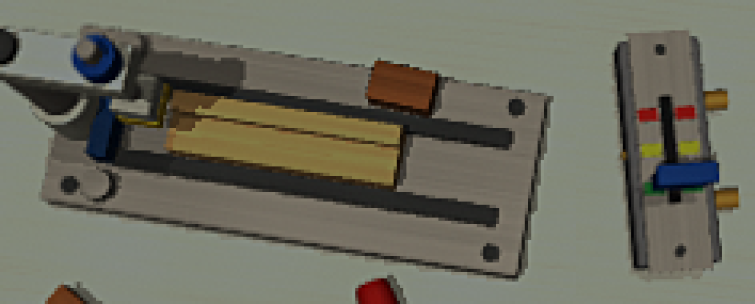

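The crop confirms it: the grey valve's lever is at green, with red on its far (+x) side, and the rail is clear of the offcut. The two cameras agree:
- **Rail:** the free end is near (0.574, 0.064), with the stop about 40 mm ahead in direction (0.047, 0.999).
- **Lever:** the cap is near (0.513, -0.2375), and the valve's +x is (0.985, 0.17).

Now the approach.

Request:
{"op": "arm_command", "data": {"xyz": [[3, 4.2, 0], [3, 4.2, 0], [3, 4.2, 0], [3, 4.2, 0], [3, 4.2, 0], [3, 4.2, 0], [3, 4.2, 0], [3, 4.2, 0], [3, 4.2, 0], [3, 4.2, 0], [3, 4.2, 0], [3, 4.2, 0]], "turn": [[0, 0, -0.023], [0, 0, -0.023], [0, 0, -0.023], [0, 0, -0.023], [0, 0, -0.023], [0, 0, -0.023], [0, 0, -0.023], [0, 0, -0.023], [0, 0, -0.023], [0, 0, -0.023], [0, 0, -0.023], [0, 0, -0.023]], "gripper": 0, "force": 20}}

```text
t: 2.7
tool_pos: [0.498, -0.0785, 0.405]
orientation: [3.14, -0.072, 0.001]
force: [1.5, -1.0, 0.2]
opening: 0.0003
```

Request:
{"op": "arm_command", "data": {"xyz": [[2.5, 3.3, 0], [2.5, 3.3, 0], [2.4, 3.2, 0], [0, 0, -4], [0, 0, -4], [0, 0, -4], [0, 0, -3], [0, 0, -2], [0, 0, 0], [0, 0, 0]], "turn": [[0, 0, 0], [0, 0, 0], [0, 0, 0], [0, 0, 0], [0, 0, 0], [0, 0, 0], [0, 0, 0], [0, 0, 0], [0, 0, 0], [0, 0, 0]]}}

```text
t: 3.95
tool_pos: [0.572, 0.0178, 0.2362]
orientation: [3.141, -0.071, 0.003]
force: [0.8, -1.2, -0.3]
opening: 0.0008
```

Run:
```python
from h import *
s=robot.read_state(); print(s["t"],s["tool_pos"],s["force"])
p=read_camera("side"); a=p["frame"][170:390,120:380]
q=read_camera("top"); b=q["frame"][140:280,100:300]
a=cv2.resize(a,(473,400)); b=cv2.resize(b,(320,224),interpolation=3); b=np.vstack([b,np.zeros((176,320,3),np.uint8)])
cv2.imwrite("pics/app.png",np.hstack([a,b])[...,::-1])
```

```text
3.95 [0.57200639 0.01784953 0.2362142 ] [ 0.78607497 -1.19568053 -0.26524315]
```

View pics/app.png

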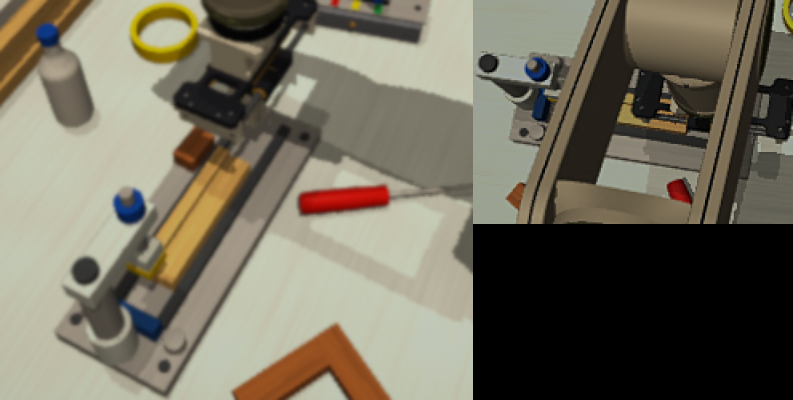

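The gripper is lined up behind the rail's free end and clear of the offcut. I lower it into the channel and start pushing.

Request:
{"op": "arm_command", "data": {"xyz": [[0, 0, -1.2], [0, 0, -1.2], [0, 0, 0], [0.05, 1, 0], [0.05, 1, 0], [0.05, 0.8, 0], [0.03, 0.6, 0], [0.03, 0.6, 0], [0.03, 0.6, 0], [0.03, 0.6, 0], [0, 0, 0]], "turn": [[0, 0, 0], [0, 0, 0], [0, 0, 0], [0, 0, 0], [0, 0, 0], [0, 0, 0], [0, 0, 0], [0, 0, 0], [0, 0, 0], [0, 0, 0], [0, 0, 0]]}}

```text
t: 5.42
tool_pos: [0.5739, 0.0704, 0.2106]
orientation: [-3.141, 0.07, 0.0]
force: [0.8, 0.3, 0.4]
opening: 0.0005
```

Request:
{"op": "arm_command", "data": {"xyz": [[0.02, 0.4, 0], [0.02, 0.4, 0], [0.01, 0.3, 0], [0.01, 0.2, 0], [0, 0.2, 0]], "turn": [[0, 0, 0], [0, 0, 0], [0, 0, 0], [0, 0, 0], [0, 0, 0]]}}

```text
t: 6.05
tool_pos: [0.5745, 0.085, 0.2107]
orientation: [3.141, -0.071, -0.0]
force: [0.1, -1.3, -0.3]
opening: 0.0007
```

Run:
```python
from h import *
s=robot.read_state(); print(s["t"],s["tool_pos"],s["force"])
p=read_camera("side"); c=cloud(p); f=p["frame"]
X,Y,Z=np.moveaxis(c,-1,0); hsv=cv2.cvtColor(f,cv2.COLOR_RGB2HSV).astype(int); H,S=hsv[...,0],hsv[...,1]
m=(X>.52)&(X<.65)&(Y>.0)&(Y<.30)&(Z>.034)&(Z<.055)&(S>70)&(H>15)&(H<30)
st=(X>.5)&(X<.66)&(Y>.1)&(Y<.3)&(Z>.024)&(Z<.08)&(H>95)&(H<125)&(S>120)
d=np.array([.047,.999])
for k in(m,st): v=c[k][:,:2]@d; print(k.sum(),np.percentile(v,[0,2,50,98,100]))
save(p,"push1.png",(210,390,130,300),3.3)
```

```text
6.05 [0.57454712 0.08503275 0.21067145] [ 0.11798408 -1.30682688 -0.31022962]
1428 [0.1070408  0.13013565 0.21404796 0.28525699 0.28755509]
192 [0.28997723 0.29083646 0.29795215 0.30472337 0.30517863]
```

View pics/push1.png

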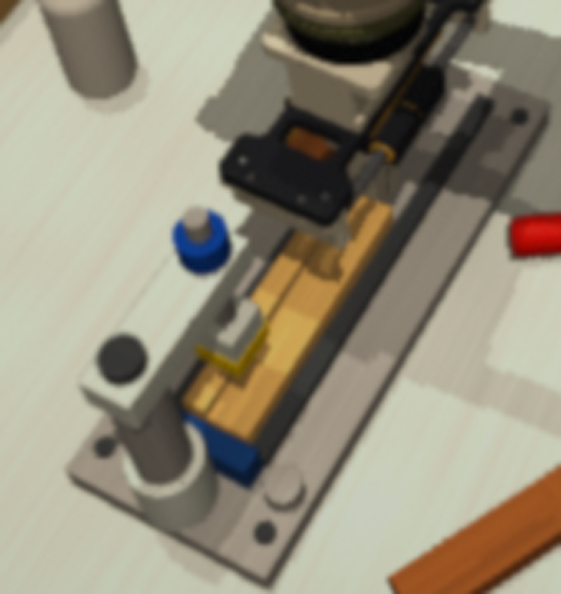

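The rail is within a few mm of the blue stop and no contact force shows yet. I push on in 1 mm steps.

Request:
{"op": "arm_command", "data": {"xyz": [[0, 0.15, 0], [0.01, 0.15, 0], [0, 0.1, 0], [0, 0, 0]], "turn": [[0, 0, 0], [0, 0, 0], [0, 0, 0], [0, 0, 0]]}}

```text
t: 6.6
tool_pos: [0.5747, 0.0884, 0.2107]
orientation: [3.14, -0.071, -0.0]
force: [-0.3, -4.7, 0.1]
opening: 0.0002
```

Request:
{"op": "arm_command", "data": {"xyz": [[0, 0.1, 0], [0, 0.1, 0], [0, 0, 0]], "turn": [[0, 0, 0], [0, 0, 0], [0, 0, 0]]}}

```text
t: 6.98
tool_pos: [0.5747, 0.0891, 0.2107]
orientation: [3.137, -0.072, -0.001]
force: [-1.2, -13.0, 1.6]
opening: 0.0005
```

Request:
{"op": "arm_command", "data": {"xyz": [[0, 0.1, 0], [0, 0, 0]], "turn": [[0, 0, 0], [0, 0, 0]]}}

```text
t: 7.22
tool_pos: [0.5747, 0.0894, 0.2107]
orientation: [3.136, -0.072, -0.001]
force: [-1.4, -18.1, 2.0]
opening: 0.0004
```

Request:
{"op": "arm_command", "data": {"xyz": [[0, -1, 0], [0, -2, 0], [0, 0, 4], [0, 0, 5], [0, 0, 5], [0, 0, 4], [-1.7, -5, 0], [-1.7, -5, 0], [-1.7, -5, 0], [-1.7, -5, 0], [-1.7, -5, 0], [-1.7, -5, 0]], "turn": [[0, 0, 0], [0, 0, 0], [0, 0, 0], [0, 0, 0], [0, 0, 0], [0, 0, 0], [0, 0, 0.036], [0, 0, 0.036], [0, 0, 0.036], [0, 0, 0.036], [0, 0, 0.036], [0, 0, 0.036]]}}

```text
t: 8.72
tool_pos: [0.4715, -0.2401, 0.391]
orientation: [3.13, 0.27, 0.001]
force: [0.8, -0.3, 0.3]
opening: 0.0004
```

Run:
```python
from h import *
s=robot.read_state(); print(s["t"],s["tool_pos"],s["orientation"],s["force"])
p=read_camera("side"); c=cloud(p); f=p["frame"]
X,Y,Z=np.moveaxis(c,-1,0); hsv=cv2.cvtColor(f,cv2.COLOR_RGB2HSV).astype(int); H,S=hsv[...,0],hsv[...,1]
m=(X>.52)&(X<.65)&(Y>.0)&(Y<.30)&(Z>.034)&(Z<.055)&(S>70)&(H>15)&(H<30)
m=cv2.morphologyEx(m.astype(np.uint8),cv2.MORPH_OPEN,np.ones((3,3)))>0
st=(X>.5)&(X<.66)&(Y>.1)&(Y<.3)&(Z>.024)&(Z<.08)&(H>95)&(H<125)&(S>120)
d=np.array([.047,.999])
for k in(m,st): v=c[k][:,:2]@d; print(k.sum(),np.percentile(v,[0,2,50,98,100]))
le=(X>.4)&(X<.68)&(Y>-.33)&(Y<-.14)&(Z>.088)&(Z<.106); print(np.nanmean(c[le],0))
save(p,"home.png",(60,390,130,500),1.8)
```

```text
8.725 [ 0.47154926 -0.24006776  0.39098884] [3.12986925e+00 2.69960547e-01 1.47956498e-03] [ 0.82991482 -0.30918758  0.28329327]
1625 [0.12811453 0.13247197 0.20588098 0.28507858 0.28996875]
183 [0.29039966 0.29160285 0.2981723  0.3047911  0.30490735]
[ 0.51407641 -0.23377469  0.09775242]
```

View pics/home.png

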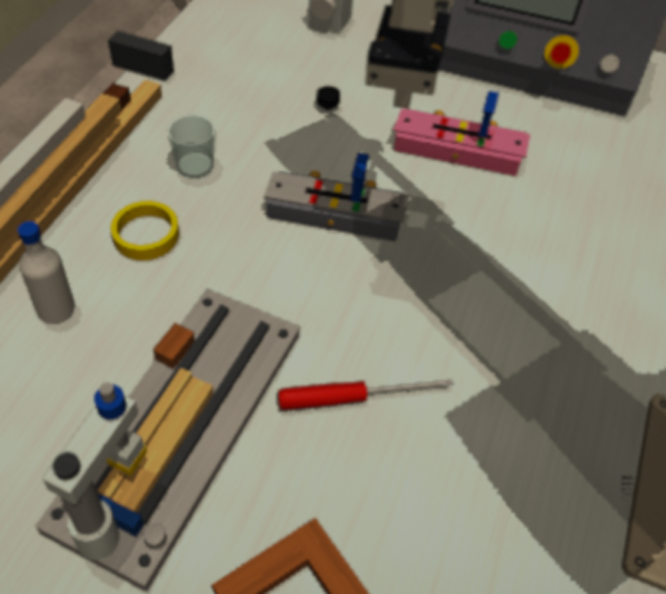

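The rail sits against the stop and nothing else has moved. The lever is still at green, with the gripper on its -x side. I lower and approach it.

Request:
{"op": "arm_command", "data": {"xyz": [[-0.8, -0.3, -3], [0, 0, -4], [0, 0, -4], [0, 0, -3.3], [0, 0, 0], [1, 0.17, 0], [1, 0.17, 0], [0.5, 0.08, 0], [0, 0, 0]], "turn": [[0, 0, 0], [0, 0, 0], [0, 0, 0], [0, 0, 0], [0, 0, 0], [0, 0, 0], [0, 0, 0], [0, 0, 0], [0, 0, 0]]}}

```text
t: 9.9
tool_pos: [0.4904, -0.2368, 0.2484]
orientation: [3.129, 0.269, 0.001]
force: [0.2, 0.1, -0.3]
opening: 0.0007
```

Run:
```python
from h import *
p=read_camera("side"); save(p,"lev1.png",(80,200,250,440),3.5)
```

```text
(no output)
```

View pics/lev1.png

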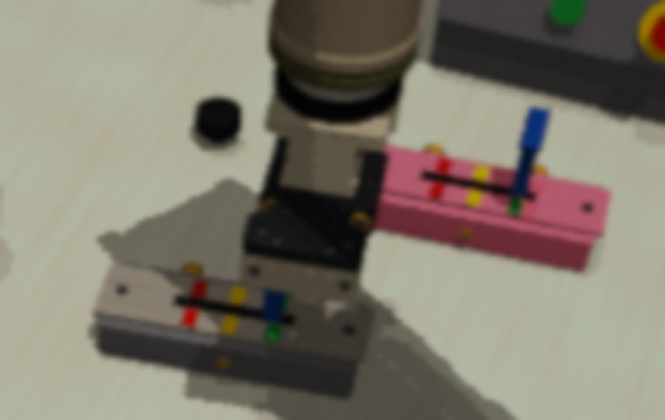

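The gripper is just behind the blue paddle. Pushing over the first ridge.

Request:
{"op": "arm_command", "data": {"xyz": [[0.3, -0.25, 0], [0.3, 0.05, 0], [0.4, 0.07, 0], [0.4, 0.07, 0], [0.4, 0.07, 0], [0.4, 0.07, 0], [0, 0, 0]], "turn": [[0, 0, 0], [0, 0, 0], [0, 0, 0], [0, 0, 0], [0, 0, 0], [0, 0, 0], [0, 0, 0]]}}

```text
t: 10.82
tool_pos: [0.5121, -0.2359, 0.2477]
orientation: [-3.13, -0.268, -0.001]
force: [-0.4, -0.1, -0.6]
opening: 0.0004
```

Request:
{"op": "arm_command", "data": {"xyz": [[0.5, 0.09, 0], [0.5, 0.09, 0], [0.4, 0.07, 0], [0.4, 0.07, 0], [0.4, 0.07, 0], [0.4, 0.07, 0], [0, 0, 0]], "turn": [[0, 0, 0], [0, 0, 0], [0, 0, 0], [0, 0, 0], [0, 0, 0], [0, 0, 0], [0, 0, 0]]}}

```text
t: 11.7
tool_pos: [0.5377, -0.2316, 0.2477]
orientation: [3.13, 0.268, -0.001]
force: [-1.7, 0.2, 1.0]
opening: 0.0007
```

Request:
{"op": "arm_command", "data": {"xyz": [[0.3, 0.05, 0], [0.3, 0.05, 0], [0.3, 0.05, 0], [0.2, 0.03, 0], [0.2, 0.03, 0], [0, 0, 0]], "turn": [[0, 0, 0], [0, 0, 0], [0, 0, 0], [0, 0, 0], [0, 0, 0], [0, 0, 0]]}}

```text
t: 12.45
tool_pos: [0.5508, -0.2293, 0.2477]
orientation: [-3.13, -0.268, -0.0]
force: [-0.9, 0.4, -0.4]
opening: 0.0004
```

Request:
{"op": "arm_command", "data": {"xyz": [[0.2, 0.03, 0], [0.15, 0.03, 0], [0.1, 0.02, 0], [0, 0, 0]], "turn": [[0, 0, 0], [0, 0, 0], [0, 0, 0], [0, 0, 0]]}}

```text
t: 12.95
tool_pos: [0.5533, -0.2292, 0.2476]
orientation: [-3.13, -0.267, 0.01]
force: [-17.3, -1.8, 10.6]
opening: 0.0004
```

The end stop has been met, at about 17 N. I back off and lift.

Request:
{"op": "arm_command", "data": {"xyz": [[-0.5, -0.09, 0], [-1.5, -0.25, 0], [-2, -0.34, 0], [0, 0, 4], [0, 0, 5], [0, 0, 5], [-5, -5, 0], [-5, -5, 0], [-5, -5, 0], [0, 0, 0]], "turn": [[0, 0, 0], [0, 0, 0], [0, 0, 0], [0, 0, 0], [0, 0, 0], [0, 0, 0], [0, 0, 0], [0, 0, 0], [0, 0, 0], [0, 0, 0]]}}

```text
t: 14.2
tool_pos: [0.3798, -0.3707, 0.3879]
orientation: [3.13, 0.259, -0.0]
force: [0.9, 0.6, 0.1]
opening: 0.0003
```

Run:
```python
from h import *
s=robot.read_state(); print(s["t"],s["tool_pos"],s["force"])
p=read_camera("side"); c=cloud(p); f=p["frame"]
X,Y,Z=np.moveaxis(c,-1,0); hsv=cv2.cvtColor(f,cv2.COLOR_RGB2HSV).astype(int); H,S=hsv[...,0],hsv[...,1]
m=(X>.52)&(X<.65)&(Y>.0)&(Y<.30)&(Z>.034)&(Z<.055)&(S>70)&(H>15)&(H<30)
m=cv2.morphologyEx(m.astype(np.uint8),cv2.MORPH_OPEN,np.ones((3,3)))>0
print("rail",np.percentile(c[m][:,:2]@[.047,.999],[2,50,98,100]))
le=(X>.4)&(X<.68)&(Y>-.33)&(Y<-.14)&(Z>.088)&(Z<.106); l=np.nanmean(c[le],0); print("lever",l,"travel",(l[:2]-[.51407641,-.23377469])@[.985,.17])
save(p,"end.png",(60,390,100,450),1.8)
```

```text
14.2 [ 0.37980675 -0.37065213  0.38792614] [0.88889747 0.57016236 0.10478505]
rail [0.13285907 0.20147972 0.28558623 0.28922967]
lever [ 0.56914273 -0.22421013  0.09768048] travel 0.055866294752843514
```

View pics/end.png

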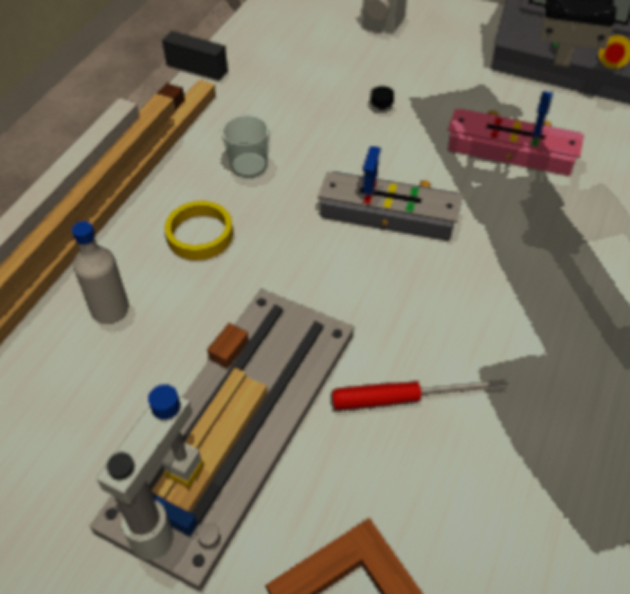

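The lever stands at the red marks, the head has come down, the rail is home, and the bystanders haven't moved.

```bash
python3 -c "
from plant import robot
print(robot.close_job())"
```

```text
the job is handed in; nothing more can be done
None
```

The job is done and handed in at about 14 s of the 48 s allowed; no verdict is reported.

- **Rail:** I pushed it about 40 mm along the guides with closed fingers until it met the blue stop. The contact force rose to about 18 N. Afterwards the pictures show its end against the stop, and it had not moved when I looked again at the end.
- **Lever:** With the rail home, I pushed the grey valve's lever, not the pink one, over both ridges without gripping it. It met the end at about 17 N along the push. The last picture shows it at the red marks with the press head down. I measured 56 mm of travel, which fits 58 mm given that its start could be off by up to 4 mm.
- **Everything else:** In the last picture the bystanders look unmoved, and the arm is clear of everything.
- **Checks:** None of my checks failed or disagreed. I did not see the first click as a force reading, only that the lever travelled past it.

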